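Slide the sherd carriage into its notches and lock it

TASK

With a fingertip, push the metal carriage along the wooden rails until you feel it drop into its notches and sit level. Then push the keeper bar round by its pin until it lies across the carriage's front end. Only push: do not lift the carriage or the sherd, keep the sherd on its foam pad, and leave the bottle, the pot and the loupe beside the jig where they stand.

Things in the scene. Friction and masses are not known exactly. Their poses are not given: they have to be found in the camera images.
- jig: Fixed wooden jig, bed 300 mm along x (-155 to +145) by 126 mm (y). Origin on the table; x = pushing direction along the rails, z up. Track tops 24 mm above the table, each track with one notch 20 mm long, 6 mm deep. Side guides at y = +-52 to +-60 mm, 37.5 mm high, leave 2 mm play each side. No end stop: pushed fast, the carriage may skip the notches.
- seat (a point): Point on the jig where the carriage's origin lies when it has dropped into its notches: x = 50, y = 0, z = 18 mm in the jig's frame, same axes as the jig. Play along x about +-3 mm.
- carriage: Loose aluminium carriage, about 0.6 kg: plate 110 (x) x 100 (y) x 10 mm on four feet that all drop together, 6 mm, only at the seat. Origin midway between the feet at their underside, plate top 18 mm above it; x forward along the rails. Rides with its origin 24 mm above the table; sliding takes 2 to 7 N. On it a fixed black foam pad 45 x 75 x 18 mm, centred at x = -12 mm.
- lug (a point): Middle of the rear top edge of the upright push lug at the carriage's rear end. The lug is 12 mm thick, 70 mm wide (y) and stands 27 mm above the plate; push on its rear face, towards the carriage's +x. This point lies at x = -55, z = 45 mm in the carriage's frame; axes as the carriage.
- sherd: Loose white ceramic sherd, 30 x 43 x 10 mm, lying on the carriage's foam pad; origin at the centre of its underside, 36 mm above the carriage's origin at the start.
- keeper (a joint): Flat steel keeper bar, 14 mm wide, 5 mm thick, light friction, stays where left. Rad: 0 = open, bar along the jig's +x; grows clockwise seen from above; stop at 1.57 = closed, bar along the jig's -y over the carriage's front end. Underside 39 mm above the table: passes 3 mm over a seated plate, but strikes the edge of one still riding on the tracks.
- keeper_post (a point): Axis of the keeper's hinge, outside the jig's +y guide at x = 87, y = 72 mm in the jig's frame; this point is 49 mm above the table, at the top of the cap, 18 mm across.
- keeper_pin (a point): Top of the upright steel pin near the bar's free end by which it is pushed: 10 mm diameter, 54 mm from the post's axis; from 44 to 69 mm above the table. It moves with the bar.
- amber_bottle: Loose small brown bottle with black cap, 33 x 33 x 68 mm, standing beside the jig on its -y side; origin under its centre.
- white_pot: Loose small white pot with a screw cap, 48 x 48 x 52 mm, standing beside the jig on its -y side; origin under its centre.
- loupe: Loose closed folding loupe, 34 x 45 x 12 mm, lying beside the jig on its +y side; origin under its centre.
Mind the look-alikes: they are no part of the job. What is shaped like the sherd but green or orange is not meant.

How it is judged:
By the outcome, as a careful person would: the job done as asked, in the order asked, and still so for the second after the job is handed in, with the robot touching nothing.
It also fails if it takes over 48 s, if anything falls off the work surface, if the arm or the gripper's body presses on something with over 40 N, if the wrist force passes 120 N, or if a joint passes its speed limit or range.

ROBOT

A 6-joint arm with a two-finger parallel gripper is mounted at the origin on the work surface; the furniture and walls round the work are solid. World frame = base frame: x ahead of the robot, y to its left, z up, the work surface at z = 0. Lengths are in m, angles in rad, forces in N, time in s.
With the tool pointing down it reaches from about 0.25 to 0.8 m from the base axis. Payload 3.9 kg.
Tool frame: the origin (TCP) lies midway between the tips of the shut fingers; the grasp point (between the pads) lies 19 mm behind it (grip_point_offset is the distance from the TCP to the grasp point, in m); z points along the fingers, y is the line along which they close (so a half turn about z gives the same grasp; the last joint's range is limited). The gripper opens to 85 mm and grips with 20 to 120 N. Pads are 22 mm wide; open, the fingers measure 114 mm over their backs; the gripper's body (76 mm by 85 mm) begins 54 mm behind the grasp point. The pads swing forward as they close: fully open they stand 13 mm farther back than shut.
Start: joints at [-1.141, 0.26, -0.138, 1.173, 0, 1.571], TCP at [0.219, -0.477, 0.231] pointing down, gripper open.
Joint ranges: [-2.78, 2.78], [-0.83, 1.72], [-1.28, 1.37], [-1.9, 2.12], [-1.57, 1.48], [-3.14, 3.14]. Speed limits (rad/s): [2.57, 2.57, 3.14, 3.14, 3.14, 3.14].

INTERFACE

Orientations are given as a unit quaternion [x, y, z, w].
In Python, from station import * gives the robot as it stands. Calls block until the motion is done:
- movep(position, orientation): joint-space move of the TCP to a pose.
- move_linear(position, attitude=None, vel=0.15, f_stop=None): straight line of the TCP; attitude=None keeps the orientation; vel is the mean speed in m/s. With f_stop (N) it stops when the force on the tool has changed by that much, and returns True; else False.
- move_joints(angles): joint-space move.
- set_gripper(opening, grip_force=None): opening from 0.0 (shut) to 1.0 (fully open); grip_force is the grip in N (None keeps the last); returns when the fingers have stopped.
- hold(seconds).
- solve_ik(position, orientation): joint angles nearest the present ones, or None.
- get_obs(): the state.
- grab_frame(name): name is "scene" or "top"; returns a dict with "image" (480x640x3 uint8, red, green, blue), "fov_y" (degrees; the focal length in pixels is half the picture's height over the tangent of half this angle, whatever the lens; pixels are square), "cx", "cy" (the principal point, pixels), "distortion" ([k1, k2, p1, p2, k3] as OpenCV has them; the pictures are not rectified), "pose" (4x4, takes a point from camera to world coordinates). Camera axes: x right, y down, z forward; pixel columns grow to the right and rows downward; lengths in m; the calibration is good to about 2 mm. A picture is of the moment at which its call begins. There is no depth.
A pose or a line that the arm cannot do raises MotionError and nothing moves.
- sign_off(): hands the job in; it is judged then, once.
The state is a dict: "t": time; "q": joint angles; "qvel": joint speeds; "joint_efforts": joint torques, N m; "tcp_pos": TCP position; "ee_rot": TCP orientation; "wrist_force": force on the tool from outside, world axes, zero at the start; "moment": the same for the moment, N m; "finger_gap": opening from 0.0 (shut) to 1.0 (fully open); "grip_force": force on a finger pad.
Only numpy, scipy, OpenCV 4.12 (cv2) and the standard library are available. Lean on these libraries where they do the work, as an engineer would, in place of code of your own. Each camera call takes 0.05 s, during which the arm holds its last target. There are 200 camera calls.

## Working session

There is one attempt and no reset: what is moved stays moved. The work goes in short steps, each a Python script; the robot and the scene stay as the last script left them, time stands still between calls to the robot, and variables do not carry over. Pictures are saved under pics/ and viewed, at most 10 in all, crops included, and the job is handed in when it is done.

```bash
mkdir -p pics; ls; python3 - <<'E'
from station import *
import cv2
for n in("scene","top"):
    f=grab_frame(n); cv2.imwrite(f"pics/{n}0.png",f["image"][:,:,::-1]); print(n,f["fov_y"],f["cx"],f["cy"],f["distortion"],f["pose"])
o=get_obs();print(o["t"],o["ee_rot"],o["tcp_pos"])
E
```

```text
pics
scene 50.59676744509132 324.90376322604845 231.58568697640538 [-0.05274627  0.          0.          0.          0.        ] [[ 0.87192604  0.30590636 -0.38231699  0.86617838]
 [ 0.48924593 -0.51308459  0.70525359 -0.67717899]
 [ 0.01958061 -0.801976   -0.59703526  0.5761721 ]
 [ 0.          0.          0.          1.        ]]
top 47.977761047518484 312.8379346224819 240.57925856823482 [-0.15330242  0.          0.          0.          0.        ] [[-0.03003302 -0.99855563  0.04454966  0.49151497]
 [-0.99945573  0.03060893  0.01230201 -0.09735647]
 [-0.01364786 -0.04415595 -0.99893142  0.91560012]
 [ 0.          0.          0.          1.        ]]
0.1 [ 9.76999050e-01  2.13241818e-01 -1.81984140e-04 -8.66164492e-04] [ 0.21849243 -0.47668123  0.23055345]
```

View pics/scene0.png

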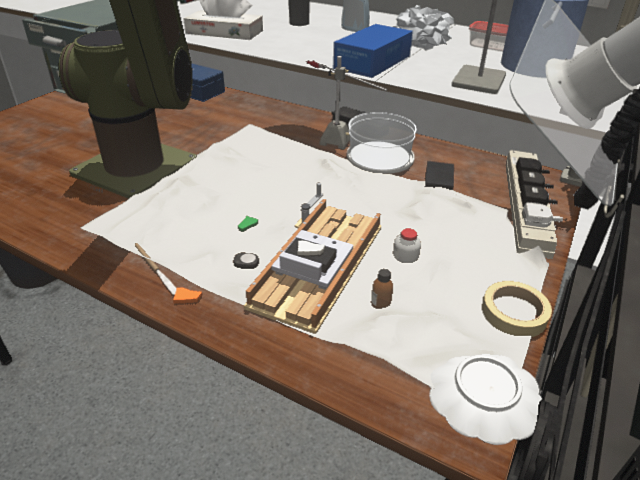

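View pics/top0.png

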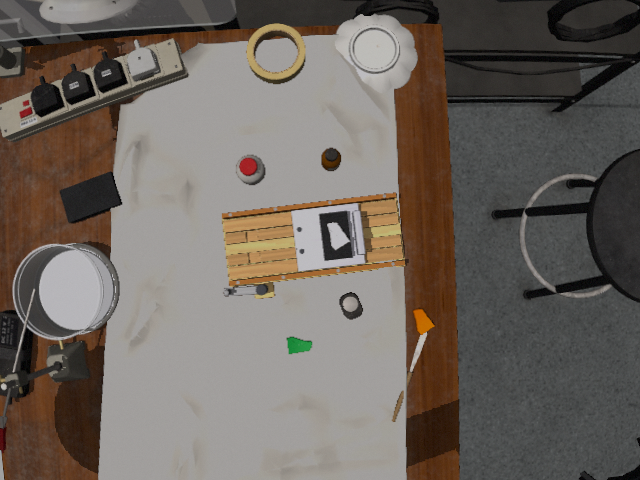

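The top view shows the jig at about (225–405, 195–285). The carriage's lug is at (358,235), the keeper post at (262,290) and the pin at (227,292), so the bar is open along image-left, which is jig +x. The possible sherds are the white one on the pad at (338,235), the green one at (299,346) and the orange one at (424,320). I choose the white one on the pad, and will check it in an enlarged crop.

```bash
python3 - <<'E'
import cv2
a=cv2.imread("pics/top0.png")[185:315,215:415]
cv2.imwrite("pics/topc.png",cv2.resize(a,None,fx=4,fy=4,interpolation=cv2.INTER_CUBIC))
E
```

```text
(no output)
```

View pics/topc.png

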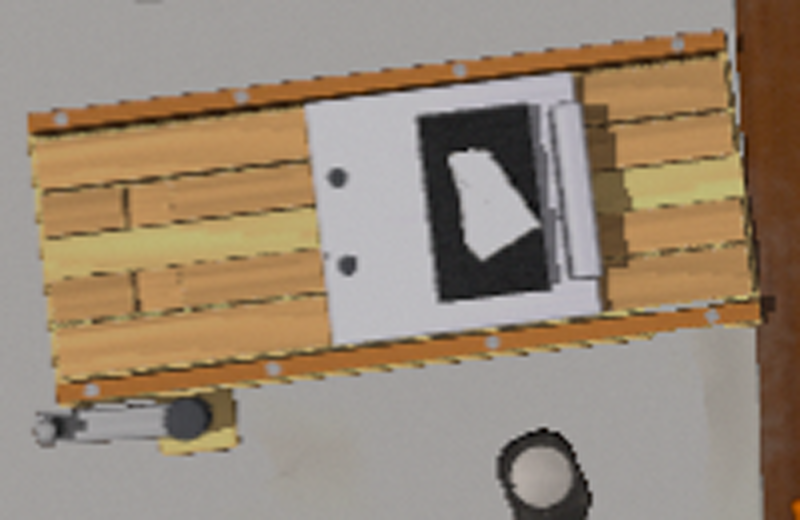

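The crop confirms it: the white sherd lies on the black pad, the lug is at the rear (image right), and post, bar and pin are visible at (188,417) and (45,428). Next I fit the jig and carriage pose.

```bash
cat >h.py <<'E'
import numpy as np, cv2
from scipy.spatial.transform import Rotation as R
def proj(f,P):
    T=np.linalg.inv(f["pose"]); F=240/np.tan(np.radians(f["fov_y"]/2))
    K=np.array([[F,0,f["cx"]],[0,F,f["cy"]],[0,0,1.]])
    return cv2.projectPoints(np.float64(P).reshape(-1,1,3),cv2.Rodrigues(T[:3,:3])[0],T[:3,3],K,np.float64(f["distortion"]))[0][:,0]
def j2w(p,P):
    P=np.atleast_2d(P).astype(float); c,s=np.cos(p[2]),np.sin(p[2])
    return np.c_[p[0]+c*P[:,0]-s*P[:,1],p[1]+s*P[:,0]+c*P[:,1],P[:,2]]
E
python3 - <<'E'
from h import *
from station import *
from scipy.optimize import least_squares
f=grab_frame("top")
u=lambda L,ox=215,oy=185:(np.array(L)+.5)/4-.5+[ox,oy]
G=[[.145,-.06,.0375],[-.155,-.06,.0375],[.087,.072,.049],[.145,.052,.0375],[-.155,.052,.0375]]
gp=u([(28,115),(722,30),(188,417),(57,383),(760,300)])
cp=u([(577,103),(600,275),(306,102),(330,346)])
def C(x,cy,a=0): return [[x-.055,cy-.035,.069],[x-.055,cy+.035,.069],[x+.055,cy-.05,.042],[x+.055,cy+.05,.042]]
r=lambda v:np.r_[(proj(f,j2w(v[:3],G))-gp).ravel(),(proj(f,j2w(v[:3],C(v[3],v[4])))-cp).ravel(),(proj(f,j2w(v[:3],[.087+.054*np.cos(v[5]),.072-.054*np.sin(v[5]),.069]))-u([(45,428)])).ravel()]
s=least_squares(r,[.5,-.1,1.6,0,0,0]);print(s.x.round(4));print(s.fun.reshape(-1,2).round(1))
np.save("pose.npy",s.x); p=s.x
print(j2w(p,[[p[3]-.055,p[4],.06],[.05-.055,0,.05],[.087,.072,.049],[.087+.054*np.cos(p[5]),.072-.054*np.sin(p[5]),.069]]).round(4))
g=grab_frame("scene");print(proj(g,j2w(p,G)).round(0).tolist(), proj(g,j2w(p,C(p[3],p[4]))).round(0).tolist())
a=g["image"][170:335,235:395,::-1].copy()
a=cv2.resize(a,None,fx=3.6,fy=3.6,interpolation=cv2.INTER_CUBIC)
for q in proj(g,np.r_[j2w(p,G),j2w(p,C(p[3],p[4])),j2w(p,[.087+.054*np.cos(p[5]),.072-.054*np.sin(p[5]),.069])]):
    cv2.circle(a,tuple(int(v) for v in ((q-[235,170]+.5)*3.6)),4,(0,0,255),1)
cv2.imwrite("pics/s1.png",a)
o=get_obs(); print(R.from_quat(o["ee_rot"]).as_matrix().round(2))
E
```

```text
[ 0.5336 -0.0816  1.6593 -0.0287  0.      0.0658]
[[-3.6 -0.2]
 [ 4.1 -0.7]
 [-0.4  0.5]
 [-3.3  0.6]
 [ 3.2 -0.4]
 [ 0.6 -0.7]
 [ 0.3  0.4]
 [-1.1  0.1]
 [ 0.1  0.2]
 [-0.1  0. ]]
[[ 0.5409 -0.165   0.06  ]
 [ 0.534  -0.0866  0.05  ]
 [ 0.4542 -0.0013  0.049 ]
 [ 0.4529  0.0527  0.069 ]]
[[381.0, 212.0], [312.0, 317.0], [304.0, 205.0], [326.0, 197.0], [246.0, 294.0]] [[318.0, 267.0], [277.0, 254.0], [352.0, 243.0], [300.0, 228.0]]
[[ 0.91  0.42 -0.  ]
 [ 0.42 -0.91  0.  ]
 [-0.   -0.   -1.  ]]
```

View pics/s1.png

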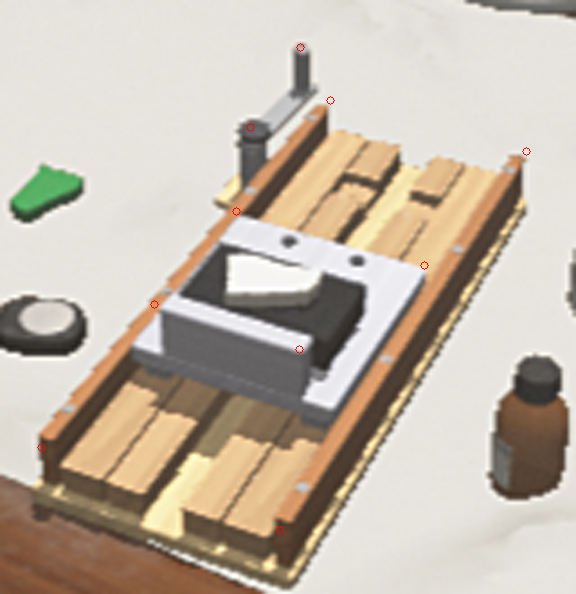

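Post, pin and plate front match within a few pixels. The lug has about 4 mm of uncertainty, so I make contact using the force stop, with the fingers shut.

```bash
cat >>h.py <<'E'
pose=np.load("pose.npy")
def W(x,y,z): return j2w(pose,[x,y,z])[0]
def Q(yaw): # tool down, tool x at jig yaw
    return (R.from_euler('z',pose[2]+yaw)*R.from_euler('x',np.pi)).as_quat()
E
python3 - <<'E'
from h import *
from station import *
for y0,y1 in((0,np.pi/2),(np.pi,1.5*np.pi),(0,-np.pi/2)):
    print([None if (s:=solve_ik(W(*P),Q(y))) is None else np.round(s,2) for P,y in(((-.12,0,.046),y0),((.141,.088,.051),y1),((.103,.018,.051),y0))])
set_gripper(0.0)
movep(W(-.122,0,.13),Q(0)); move_linear(W(-.122,0,.046),vel=.1)
c=move_linear(W(-.07,0,.046),vel=.02,f_stop=2)
o=get_obs();P=o["tcp_pos"]-W(0,0,0);print(c,o["t"],o["wrist_force"],o["tcp_pos"],"jigx",P@(W(1,0,0)-W(0,0,0)),o["q"])
f=grab_frame("scene");cv2.imwrite("pics/s2.png",cv2.resize(f["image"][130:340,220:430,::-1],None,fx=2.8,fy=2.8))
E
```

```text
[array([-0.35,  0.49, -0.3 ,  0.78,  0.  ,  1.13]), array([ 0.12,  0.28, -0.65,  0.65,  0.  ,  0.03]), array([ 0.04,  0.38, -0.48,  0.71,  0.  ,  1.52])]
[array([-0.35,  0.49, -0.3 ,  0.78,  0.  , -2.01]), array([ 0.12,  0.28, -0.65,  0.65,  0.  , -3.11]), array([ 0.04,  0.38, -0.48,  0.71,  0.  , -1.62])]
[array([-0.35,  0.49, -0.3 ,  0.78,  0.  ,  1.13]), array([ 0.12,  0.28, -0.65,  0.65,  0.  , -3.11]), array([ 0.04,  0.38, -0.48,  0.71,  0.  ,  1.52])]
True 5.05 [-0.53299371 -0.0855234  -0.53943497] [ 0.54132341 -0.1738928   0.04558918] jigx -0.09258860815482714 [-3.10216748e-01  4.72267368e-01 -3.33663927e-01  7.65582767e-01
 -1.07780460e-03  1.17181819e+00]
```

View pics/s2.png

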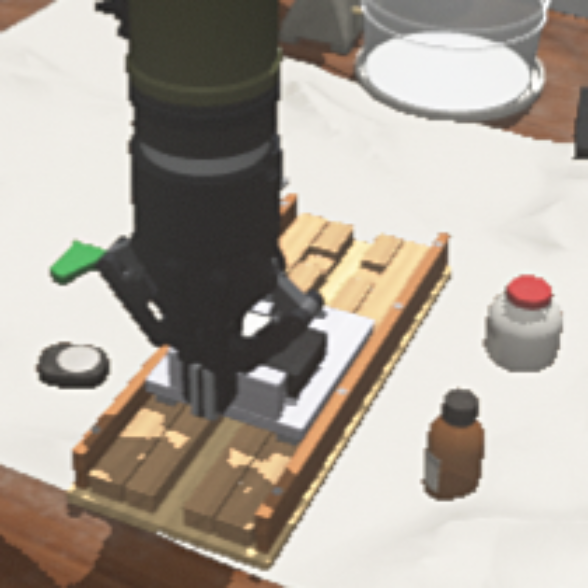

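The fingertip is touching the lug's rear face (jig x −0.093, as predicted), and the sherd is still on its pad. Now I push, slowly near the notch.

```bash
python3 - <<'E'
from h import *
from station import *
ex=W(1,0,0)-W(0,0,0)
def rep(c):
    o=get_obs();print(c,round(o["t"],2),"x",round((o["tcp_pos"]-W(0,0,0))@ex,4),"f",o["wrist_force"].round(1),"z",round(o["tcp_pos"][2],4))
rep(move_linear(W(-.042,0,.046),vel=.025,f_stop=15))
for x in(-.030,-.022,-.017,-.013,-.010,-.007,-.004):
    c=move_linear(W(x,0,.046),vel=.01,f_stop=11); rep(c)
    if c: break
f=grab_frame("scene");cv2.imwrite("pics/s3.png",cv2.resize(f["image"][130:340,220:430,::-1],None,fx=2.8,fy=2.8))
E
```

```text
False 7.28 x -0.042 f [ 0.2 -1.8 -0.9] z 0.046
False 8.63 x -0.0299 f [ 0.3 -0.9 -1.3] z 0.046
False 9.58 x -0.0218 f [ 0.6 -1.4 -1.3] z 0.046
False 10.23 x -0.0163 f [-0.4  0.2 -0.8] z 0.0461
False 10.78 x -0.0132 f [ 0.3 -2.5  0.4] z 0.0461
False 11.23 x -0.0105 f [ 0.1 -4.4 -0.9] z 0.0461
False 11.68 x -0.0104 f [  0.  -12.9  -1.3] z 0.0463
False 12.13 x -0.0102 f [  0.7 -19.5   0.1] z 0.0466
```

View pics/s3.png

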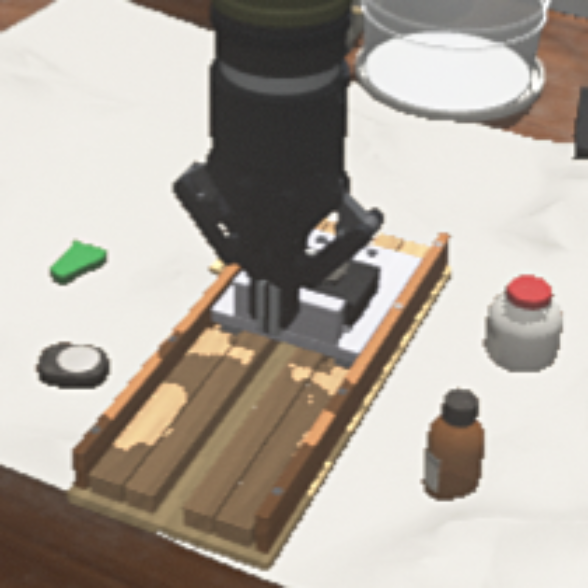

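The carriage is now blocked at about 20 N with the tip stationary, consistent with sitting in the notches. I back off, go beside the pin and check.

```bash
python3 - <<'E'
from h import *
from station import *
move_linear(W(-.035,0,.046),vel=.08); move_linear(W(-.035,0,.14),vel=.15)
movep(W(.141,.105,.14),Q(np.pi/2))
print(get_obs()["t"],get_obs()["wrist_force"].round(1))
f=grab_frame("scene");a=cv2.resize(f["image"][170:300,260:400,::-1],None,fx=3,fy=3,interpolation=2)
g=grab_frame("top");b=cv2.resize(g["image"][185:315,215:345,::-1],None,fx=3,fy=3,interpolation=2)
cv2.imwrite("pics/s4.png",np.hstack([a,b])[:, :800])
# predicted plate corners, seated vs riding
for x in(.050,.054):
  for dz in(0,.006):
    P=j2w(pose,[[x+.055,-.05,.036+dz],[x+.055,.05,.036+dz],[x-.055,-.035,.063+dz],[x-.055,.035,.063+dz]])
    print(x,dz,((proj(f,P)-[260,170]+.5)*3).round().tolist(),((proj(g,P)-[215,185]+.5)*3+[420,0]).round().tolist())
E
```

```text
14.6333 [ 0.8 -1.   0.9]
0.05 0 [[326.0, 157.0], [178.0, 117.0], [235.0, 215.0], [121.0, 182.0]] [[505.0, 96.0], [525.0, 277.0], [706.0, 94.0], [722.0, 226.0]]
0.05 0.006 [[327.0, 149.0], [178.0, 109.0], [235.0, 207.0], [121.0, 174.0]] [[503.0, 95.0], [524.0, 277.0], [706.0, 93.0], [722.0, 226.0]]
0.054 0 [[328.0, 154.0], [180.0, 114.0], [237.0, 211.0], [124.0, 179.0]] [[498.0, 96.0], [518.0, 278.0], [699.0, 95.0], [715.0, 227.0]]
0.054 0.006 [[329.0, 146.0], [180.0, 106.0], [238.0, 203.0], [124.0, 170.0]] [[496.0, 95.0], [517.0, 278.0], [699.0, 94.0], [714.0, 226.0]]
```

View pics/s4.png

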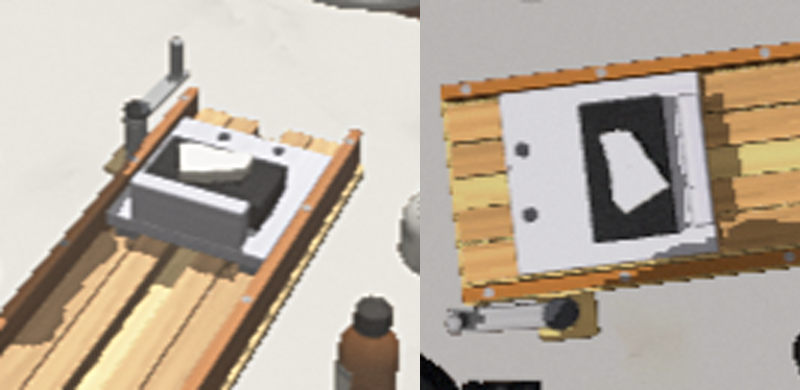

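The carriage's front corner, at (332,157) in the scene half, matches the seated height (predicted y≈155, against 148 if riding). The force fell away and then blocked, so it is seated. The sherd is on its pad, and the neighbours are untouched. Now the keeper.

```bash
python3 - <<'E'
from h import *
from station import *
def fp(th,off): # finger centre behind pin
    c,s=np.cos(th),np.sin(th)
    return W(.087+.054*c+off*s,.072-.054*s+off*c,.052),Q(np.pi/2-th)
def rep(*c):
    o=get_obs();print(*c,round(o["t"],2),o["tcp_pos"].round(4),o["wrist_force"].round(1))
move_linear(W(.141,.105,.052),vel=.12)
rep(move_linear(fp(0,.018)[0],vel=.05,f_stop=8))
for th in np.linspace(.2,1.6,8):
    p,q=fp(th,.0155); c=move_linear(p,q,vel=.04,f_stop=8); rep(round(th,2),c)
    if c: break
f=grab_frame("top");b=cv2.resize(f["image"][185:315,215:345,::-1],None,fx=3,fy=3,interpolation=2)
g=grab_frame("scene");a=cv2.resize(g["image"][170:300,260:400,::-1],None,fx=3,fy=3,interpolation=2)
cv2.imwrite("pics/s5.png",np.hstack([a,b])[:, :800])
E
```

```text
False 16.07 [0.4321 0.0509 0.0522] [ 0.8 -0.9  0.5]
0.2 False 16.56 [0.4444 0.054  0.0519] [ 0.   0.2 -0.9]
0.4 False 16.99 [0.4556 0.0547 0.052 ] [-1.1 -0.5 -0.7]
0.6 False 17.43 [0.4668 0.0533 0.052 ] [-0.2  0.3 -0.7]
0.8 False 17.86 [0.4773 0.0497 0.052 ] [-0.5 -0.2 -0.2]
1.0 False 18.29 [0.4871 0.044  0.052 ] [ 0.2  0.1 -0.6]
1.2 False 18.73 [0.4954 0.0366 0.052 ] [ 0.3  0.5 -0.1]
1.4 False 19.16 [0.5022 0.0276 0.052 ] [-0.1  0.   0.4]
1.6 True 19.46 [0.5054 0.0217 0.0518] [0.6 3.2 1.8]
```

View pics/s5.png

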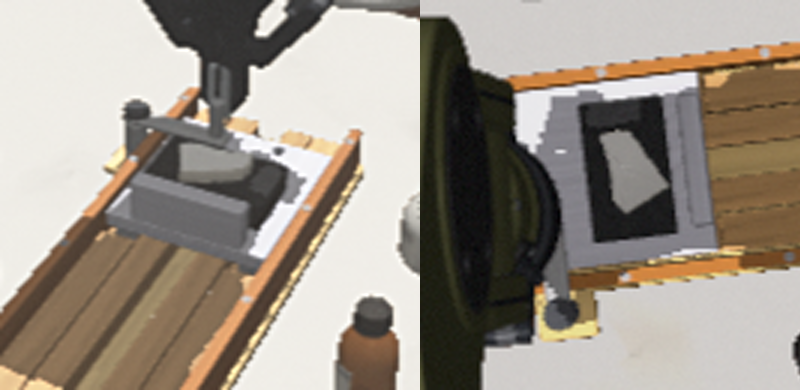

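The bar now lies across the carriage's front end and the pin is at the fingertip. I give one firmer push to confirm the stop, then retreat and look.

```bash
python3 - <<'E'
from h import *
from station import *
p=get_obs()["tcp_pos"]; ex=W(1,0,0)-W(0,0,0)
c=move_linear(p-ex*.006,Q(0),vel=.012,f_stop=14);o=get_obs();print(c,((o["tcp_pos"]-p)@ex).round(4),o["wrist_force"].round(1))
move_linear(p+ex*.025,vel=.08); move_linear(p+ex*.025+[0,0,.1],vel=.15)
movep(W(-.05,.22,.25),Q(0))
f=grab_frame("top");b=cv2.resize(f["image"][185:315,215:345,::-1],None,fx=3,fy=3,interpolation=2)
g=grab_frame("scene");a=cv2.resize(g["image"][170:300,260:400,::-1],None,fx=3,fy=3,interpolation=2)
cv2.imwrite("pics/s6.png",np.hstack([a,b])[:, :800])
P=j2w(pose,[[.087,.018,.069],[.087,.072,.049]]);print(((proj(f,P)-[215,185]+.5)*3+[420,0]).round(),((proj(g,P)-[260,170]+.5)*3).round(),get_obs()["t"])
E
```

```text
False -0.0007 [-0.7 16.4  2.4]
[[544. 214.]
 [560. 315.]] [[214. 100.]
 [134. 106.]] 22.7
```

View pics/s6.png

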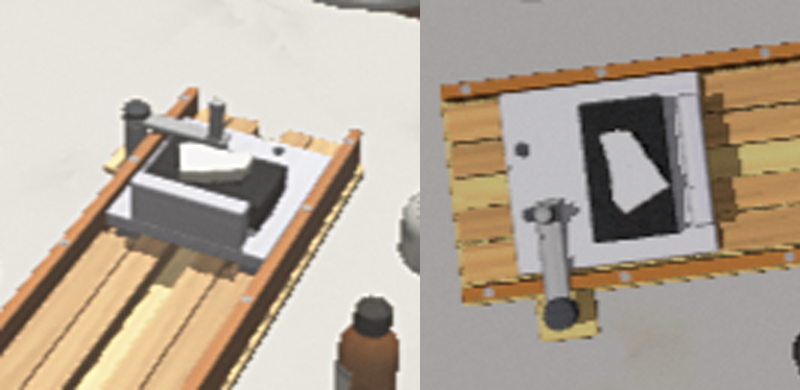

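The bar is closed over the front end of the seated carriage: the pin is at (544,213) against a predicted (544,214), and it held firm at 16 N. The sherd is on its pad and the arm is clear.

```bash
python3 -c "
from station import *
print(sign_off())"
```

```text
the job is handed in; nothing more can be done
None
```

The job is handed in at about 23 s: the carriage is seated in its notches, the keeper bar is closed against its stop across the front end, the sherd is still on its pad, and I touched neither the bottle, the pot nor the loupe.

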